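# Uncover the bench magnifier and raise its column one hole

### The arm

A 7-joint arm with a two-finger parallel gripper is mounted at the origin on the work surface. World frame = base frame: x ahead of the robot, y to its left, z up, the work surface at z = 0. Lengths are in m, angles in degrees, forces in N, time in s.
With the tool pointing down it reaches from about 0.425 to 0.875 m from the base axis. Payload 8.4 kg.
Tool frame: the origin (TCP) lies where the fingers leave the gripper's body, on its centre line; the fingertips stand 70 mm ahead of it and the grasp point (between the pads) lies 51 mm ahead of it (bot.grip_point_offset is the distance from the TCP to the grasp point, in m); z points along the fingers, y is the direction in which the jaws open and shut (so a half turn about z gives the same grasp; the last joint's range is limited). The gripper opens to 87 mm and grips with 3 to 60 N. Pads are 19 mm wide; open, the fingers measure 117 mm over their backs; the gripper's body (75 mm by 190 mm) begins 51 mm behind the grasp point.
Start: joints at [-5.684, 19.091, 2.286, 83.961, -0.768, 76.965, -3.352], TCP at [0.65, -0, 0.292] pointing down, gripper open.
Joint ranges: [-147.57, 147.57], [-21.85, 119.76], [-74.77, 79.35], [14.55, 137.4], [-85.83, 265.84], [4.83, 119.75], [-152.11, 152.11]. Speed limits (degrees/s): [127.2, 127.2, 159.86, 159.86, 180, 180, 180].

### API

Orientations are given as [roll, pitch, yaw] about the fixed x, y, z axes, in that order (R = Rz(yaw) Ry(pitch) Rx(roll)).
In Python, from bench import bot, cams gives the robot as it stands.
- The arm moves only by the shell command python3 -m pendant 'ROWS' [OPENING] [FORCE]. ROWS is JSON, a list that holds one entry, the list of rows, each a list of 6 numbers: the shift along the tool's x, y, z in cm, then the turn, a rotation vector about the tool's x, y, z in degrees. In form: [[[dx, dy, dz, wx, wy, wz], ...]]. A call has 1 to 8 rows; each row shifts and turns the pose as measured when the row begins, along the tool's axes as they then stand; what a row does not reach is not made up. A row lasts 1/8 s, in which the tool goes at most 62.5 mm and 10.7 degrees, less where a joint would pass 70% of its speed; a pose out of reach is approached as far as the arm can. A call is refused whole if a number of a shift passes 6.25 or a number of a turn 10.7, either way. A call with a gripper value outside its range is refused whole. OPENING is the finger opening in cm, from 0 to 8.7, set as the call begins (- or left out, the last holds). The fingers move at their own pace and stop on an object; FORCE is the grip in N (left out, the last holds). Time passes only in rows, so rows that do not move let the fingers close. It gives the time, the measured TCP pose, the force and the opening at its end, in the units of the state.
- bot.state(): the state, without advancing time (a new reading comes with each control period).
- cams.get_image(name): name is "scene" or "side" or "wrist"; returns the picture (384x512x3 uint8, red, green, blue); there is no depth.
- cams.calibration(name): a dict with "K" (3x3 intrinsics, pixels), "rvec" (rotation vector, rad) and "tvec" (3), from world to camera coordinates, as OpenCV has them; the wrist camera has in their place "hand_eye" (4x4, takes a point from camera to tool coordinates, whose origin is the TCP and whose axes are the flange's). Camera axes: x right, y down, z forward; pixel columns grow to the right and rows downward; lengths in m; the calibration is good to about 2 mm. A picture is of the moment at which its call begins: read the wrist's pose just before it. calibration takes no time and is no camera call.
- bot.finish_job(): hands the job in, once; it reports no verdict.
The state is a dict: "clock": time; "qpos": joint angles; "qvel": joint speeds; "joint_efforts": joint torques, N m; "position": TCP position; "eef_rot": TCP orientation; "contact_force": force on the tool from outside, world axes, zero at the start; "torque": the same for the moment, N m; "finger_gap": finger opening in m.
Only numpy, scipy, OpenCV 4.12 (cv2) and the standard library are available. Lean on these libraries where they do the work, as an engineer would, in place of code of your own. Each camera call takes 0.05 s, during which the arm holds its last target. There are 200 camera calls.

### The job

Get the bench magnifier ready for reading the well plate: first lift the orange cover off the lens and set it down (do not drop it) flat in the shallow open tray, grip rib up, and let go of it. Then take the black cross-bar at the top of the leaning column and draw the column out along its tube until the red sprung button pops out through the upper hole, and let go. Leave everything else where it stands.

Things in the scene. Friction and masses are not known exactly. Their poses are not given: they have to be found in the camera images.
- cover_mid (a point): Loose orange lens cover, 90 g: disc 115 mm across, 4 mm top and 14 mm skirt (bore 109 mm) slipped over the lens frame, with an upright grip rib on top, 16 mm thick (along x), 66 mm long (along y). Overall 52 mm high; this point is on its axis, half-way up. z points out of its top; it comes off along z, which leans 30 degrees while it is on the lens.
- cover_rib (a point): Where to grasp the cover's rib: on the axis, 15 mm above cover_mid, same axes; close the fingers along x. The rib's top is 11 mm above this point, the disc's top face 23 mm below it, the skirt's lower edge 41 mm below it.
- pull_grip (a point): Centre of the black rubber cross-bar on top of the column: 16 mm thick (x), 90 mm long (y), 20 mm deep (z), on a 14 mm rod; the white head block starts 38 mm below. z points out along the column, leaning 30 degrees from vertical. The column slides only along z, weighs 0.42 kg, stays by friction, takes about 12 N to draw out and 5 N to push in.
- lens (a point): Centre of the top face of the round white lens frame (104 mm across, 20 mm thick), fixed to the column 112 mm from its axis on the -x side, 48 mm below pull_grip along z; same axes as pull_grip. The orange cover starts on it, 2.5 mm loose all round. Clear glass inside.
- button_tip (a point): Outer end of the red sprung button (10 mm), carried by the column inside the tube; x points out through the tube wall, z along the tube. It starts pushed in behind the wall, 26 to 46 mm below the upper hole; it pops out 8 mm where it meets a hole (drawn slowly, under 0.2 m/s) and then locks the column both ways. Pushing the column 14 mm down may lock it in the hole below.
- upper_hole (a point): Centre of the uppermost of three holes (14 mm, 60 mm apart) in the grey square tube (30 mm across), on its outer face, which looks away from the lens; x points out of the face, z up along the tube, 30 degrees from vertical. With the button in it, button_tip lies within 3 mm of it along z.
- button (a joint): Travel of the red button in m: 0 at the start, held in behind the wall; 0.008 popped out through a hole.
- tray: Fixed shallow open metal tray, 220 mm (x) by 160 mm (y) outside, walls and floor 5 mm, rim 16 mm above the table. Origin at the centre of its underside. A dropper bottle stands near its +x end; the rest is free and is where the cover goes (centred about 40 mm to -x it clears bottle and rim).
- dropper_mid (a point): Dropper bottle, dark red with a white cap, 32 mm across, 74 mm tall, standing in the tray near its +x end, to be left alone. Point half-way up.
- stand: White baseboard of the magnifier, fixed, 340 by 160 mm, 16 mm thick. Origin at the centre of its underside. The tube's foot stands 105 mm to +x of it and the tube leans towards -x.
- carousel: Fixed carousel of hand pipettes, an obstacle 170 mm across and 320 mm tall; origin at the centre of its underside.
- wellplate_mid (a point): Clear 96-well plate, 127 by 85 by 14 mm, on the baseboard under the lens, to be left alone. Point half-way up.
- tipbox_mid (a point): Pink and teal box of pipette tips, 122 by 86 mm, 75 mm tall, to be left alone. Point half-way up.
- beaker_mid (a point): Glass beaker, 76 mm across, 95 mm tall, to be left alone. Point half-way up.
- cup_mid (a point): Cream paper cup, 80 mm across, 95 mm tall, beside the lens, to be left alone. Point half-way up.
- reagent_mid (a point): Tall amber glass bottle with a blue cap, 72 mm across, 225 mm tall, standing beside the lens, an obstacle to be left alone. Point half-way up.

How it is judged (in metres and radians):
On the way, in this order (a step that is already met when the one before it is completed fails the run):
1. the cover lies flat in the tray, rib up, and is let go (z of cover_mid in the frame of tray between 0.024 and 0.036 m and x of cover_mid in the frame of tray between -0.06 and 0.06 m and y of cover_mid in the frame of tray between -0.03 and 0.03 m and angle between cover_mid's own z axis and vertical below 0.08 rad and contact force between cover and the fingers below 0.05 N), for 0.2 s.
2. the button has popped out through the upper hole (value of joint button above 0.006 m and distance between button_tip and upper_hole below 0.008 m), for 0.2 s.
At the end, for the whole second after the job is handed in: the cover lies still and flat in the tray on its floor, rib up (tilt under 0.08 rad), and the button stands out through the upper hole by more than 6 mm of its 8 mm travel (all of step 2 and z of cover_mid in the frame of tray between 0.024 and 0.036 m and x of cover_mid in the frame of tray between -0.06 and 0.06 m and y of cover_mid in the frame of tray between -0.03 and 0.03 m and angle between cover_mid's own z axis and vertical below 0.08 rad and linear speed of cover below 0.02 m/s); the robot touches nothing.
It fails at once if a bystander (well plate, tip box, beaker, paper cup, amber bottle, dropper bottle) is moved more than 20 mm (distance of any of wellplate_mid, tipbox_mid, beaker_mid, cup_mid, reagent_mid, dropper_mid from where it was at the start of the episode above 0.02 m).
It fails at once if the cover falls or is thrown (over 0.7 m/s while not held) (contact force between cover and the fingers below 0.02 N and linear speed of cover above 0.7 m/s).
It also fails if it takes over 59 s, if anything falls off the work surface, if the arm or the gripper's body presses on something with over 40 N, if the wrist force passes 120 N, or if a joint passes its speed limit or range.

## Working session

There is one attempt and no reset: what is moved stays moved. The work goes in short steps, Python scripts to look and compute and a shell command to move; the robot and the scene stay as the last step left them, time stands still between calls to the robot, and variables do not carry over. Pictures are saved under pics/ and viewed, about 8 in all and at most 12, crops included, and the job is handed in when it is done.

```bash
ls; mkdir -p pics; python3 - <<'E'
from bench import bot,cams
import cv2,numpy as np
for n in ["scene","side"]:
    im=cams.get_image(n); cv2.imwrite(f"pics/{n}0.png",im[:,:,::-1])
    c=cams.calibration(n); R=cv2.Rodrigues(np.array(c["rvec"]))[0]; print(n,np.array(c["K"]).round(1).tolist(),(-R.T@np.array(c["tvec"]).ravel()).round(3),R[2].round(2))
print(cams.calibration("wrist")); print(bot.state())
E
```

```text
pics
scene [[484.5, 0.0, 249.9], [0.0, 484.5, 193.0], [0.0, 0.0, 1.0]] [1.453 0.461 1.   ] [-0.65 -0.38 -0.66]
side [[410.1, 0.0, 258.1], [0.0, 410.1, 185.0], [0.0, 0.0, 1.0]] [ 0.374 -0.75   0.972] [ 0.22  0.67 -0.71]
{'K': array([[334.40540845,   0.        , 259.43202417],
       [  0.        , 334.40540845, 194.86524467],
       [  0.        ,   0.        ,   1.        ]]), 'hand_eye': array([[-1.57841165e-04, -9.55219517e-01, -2.95898038e-01,
         8.00405451e-02],
       [ 9.99999687e-01,  7.86245340e-05, -7.87246873e-04,
        -1.36113132e-04],
       [ 7.75258424e-04, -2.95898070e-01,  9.55219206e-01,
        -9.24120816e-02],
       [ 0.00000000e+00,  0.00000000e+00,  0.00000000e+00,
         1.00000000e+00]])}
{'clock': 0.1, 'qpos': array([-5.68299926, 19.1297223 ,  2.28674283, 84.00628015, -0.76957448,
       76.96514318, -3.35123248]), 'qvel': array([-0.05318834, -0.11475642, -0.00668683, -0.08703706,  0.04880026,
       -0.02698753,  0.03307299]), 'joint_efforts': array([ 3.99798009e-03, -6.57805967e+01,  1.33975815e+00, -4.04707861e+01,
       -5.96463913e-02,  4.10136161e-02, -2.18058979e-06]), 'position': array([ 6.49677793e-01, -4.08883372e-05,  2.91423485e-01]), 'eef_rot': array([-1.79914255e+02,  4.74421568e-03,  8.99964744e+01]), 'contact_force': array([-0.40905801, -0.15154538, -0.13423739]), 'torque': array([ 4.04537637e-02,  2.06320245e-02, -6.46097635e-05]), 'finger_gap': 0.0868942651320059}
```

View pics/scene0.png

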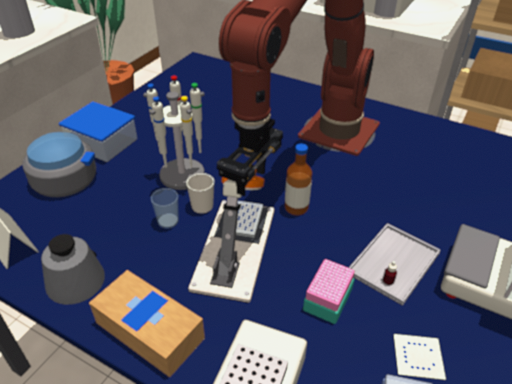

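View pics/side0.png

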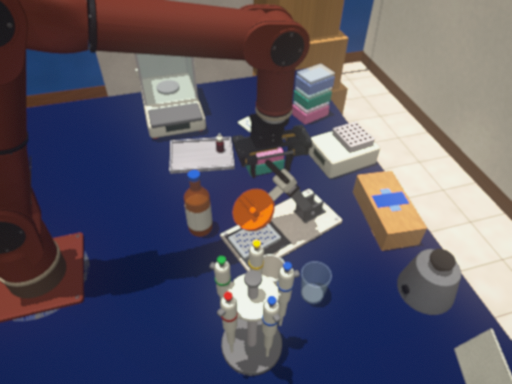

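The scene view shows the stand (board corners ≈(250,202),(192,290),(250,301),(274,206)), the tray (corners ≈(388,225),(440,252),(402,300),(350,268)) and the dropper at (390,272). The arm hides the cover there. The side view shows the cover as a disc near (253,210), the tube foot at (308,205), the tray at (170–236,137–172) and the amber bottle at (198,205).

```bash
cat > h.py <<'E'
import numpy as np,cv2
from bench import bot,cams
from scipy.spatial.transform import Rotation as Ro
def cam(n,st=None):
    c=cams.calibration(n);K=np.array(c["K"])
    if n=="wrist":
        T=np.eye(4);T[:3,:3]=Ro.from_euler("xyz",st["eef_rot"],degrees=True).as_matrix();T[:3,3]=st["position"]
        W=T@c["hand_eye"];return K,W[:3,:3].T,W[:3,3]
    R=cv2.Rodrigues(np.array(c["rvec"]))[0];return K,R,-R.T@np.array(c["tvec"]).ravel()
def ray(C,uv):
    K,R,o=C;d=R.T@np.linalg.inv(K)@np.array([uv[0],uv[1],1.]);return o,d/np.linalg.norm(d)
def onz(C,uv,z):
    o,d=ray(C,uv);return o+d*(z-o[2])/d[2]
def tri(C1,a,C2,b):
    o1,d1=ray(C1,a);o2,d2=ray(C2,b);s=np.linalg.lstsq(np.c_[d1,-d2],o2-o1,rcond=None)[0]
    p,q=o1+s[0]*d1,o2+s[1]*d2;return (p+q)/2,np.linalg.norm(p-q)
def proj(C,p):
    K,R,o=C;x=K@R@(np.asarray(p)-o);return x[:2]/x[2]
E
python3 - <<'E'
from h import *
np.set_printoptions(precision=3,suppress=True)
S=cam("scene");D=cam("side")
im=cv2.imread("pics/scene0.png");sd=cv2.imread("pics/side0.png")
for p in [(250,202),(192,290),(250,301),(274,206)]: print("board",onz(S,p,.016))
for p in [(222,236),(262,265),(341,218),(308,192)]: print("boardside",onz(D,p,.016))
for p in [(388,225),(440,252),(402,300),(350,268)]: print("tray",onz(S,p,.016))
for p in [(170,142),(232,137),(236,165),(170,172)]: print("trayside",onz(D,p,.016))
print("dropper",tri(S,(390,272),D,(220,145)),"amber base",onz(S,(297,212),0),"amber cap",tri(S,(301,149),D,(193,176)))
hsv=cv2.cvtColor(sd,cv2.COLOR_BGR2HSV);m=cv2.inRange(hsv,(3,180,120),(18,255,255));
m[:,:200]=0;m[:170]=0;m[240:]=0;m[:,290:]=0
c=max(cv2.findContours(m,0,2)[0],key=cv2.contourArea);print(cv2.fitEllipse(c),cv2.boundingRect(c),cv2.contourArea(c))
o,d=ray(D,(253,210))
for z in (.15,.2,.25,.3):print("cover ray",onz(D,(253,210),z),"head",onz(D,(287,182),z),onz(S,(232,185),z))
cv2.imwrite("pics/crop1.png",np.hstack([cv2.resize(im[120:310,170:330],None,fx=2.5,fy=2.5,interpolation=2),cv2.resize(sd[100:290,190:350],None,fx=2.5,fy=2.5,interpolation=2)])[:600,:800])
E
```

```text
board [ 0.515 -0.079  0.016]
board [ 0.872 -0.042  0.016]
board [0.829 0.101 0.016]
board [ 0.495 -0.008  0.016]
boardside [ 0.505 -0.018  0.016]
boardside [ 0.587 -0.146  0.016]
boardside [ 0.87  -0.051  0.016]
boardside [0.814 0.08  0.016]
tray [0.404 0.313 0.016]
tray [0.434 0.467 0.016]
tray [0.64  0.424 0.016]
tray [0.608 0.276 0.016]
trayside [0.422 0.452 0.016]
trayside [0.646 0.421 0.016]
trayside [0.622 0.268 0.016]
trayside [0.399 0.294 0.016]
dropper (array([0.587, 0.371, 0.033]), np.float64(0.006272742482983312)) amber base [0.469 0.057 0.   ] amber cap (array([0.449, 0.044, 0.216]), np.float64(0.0004987861116415558))
((253.03826904296875, 209.37338256835938), (36.45439910888672, 41.0174674987793), 41.30508804321289) (234, 190, 39, 40) 1166.0
cover ray [ 0.586 -0.059  0.15 ] head [0.709 0.017 0.15 ] [ 0.608 -0.082  0.15 ]
cover ray [ 0.573 -0.101  0.2  ] head [ 0.688 -0.03   0.2  ] [ 0.658 -0.05   0.2  ]
cover ray [ 0.56  -0.143  0.25 ] head [ 0.668 -0.077  0.25 ] [ 0.707 -0.018  0.25 ]
cover ray [ 0.547 -0.185  0.3  ] head [ 0.648 -0.123  0.3  ] [0.757 0.014 0.3  ]
```

View pics/crop1.png

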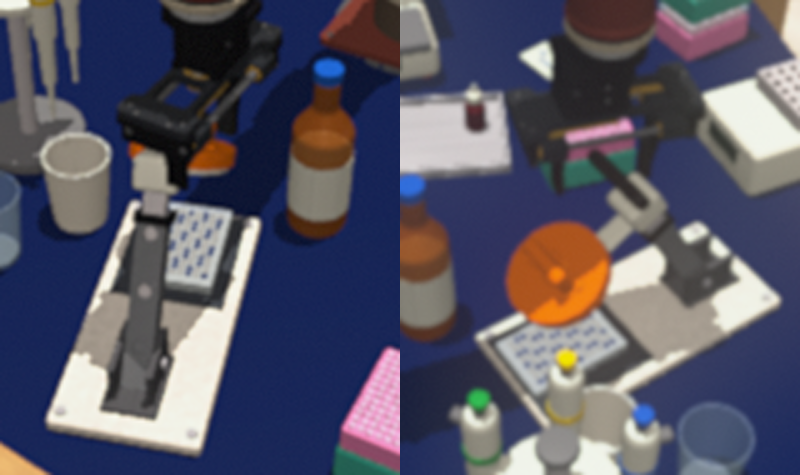

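Left crop: head block at ≈(232,185) in full-image pixels. Right crop: the cross-bar runs (267,162)–(286,180), and the rib lies along the disc parallel to it. The board's yaw comes out at about 18°, with its centre at (0.695,-0.028). By the given geometry that predicts lens ≈(0.587,-0.062,0.15) and pull_grip ≈(0.658,-0.04,0.246). The bar's end is then between the open fingers, so I raise straight up first and then tilt.

```bash
python3 -m pendant '[[[0,0,-5,0,0,0],[0,0,-5,0,0,0],[-2,-4,0,0,0,-9],[-2,-4,0,0,0,-9],[-1,-3,0,-10,0,0],[-1,-2,0,-10,0,0],[0,-2,0,-10,0,0],[0,0,0,0,0,0]]]' 8.7
python3 - <<'E'
from h import *
st=bot.state();print(st["position"],st["eef_rot"])
ims=[]
for n in ["scene","side","wrist"]:
    im=cams.get_image(n);cv2.imwrite(f"pics/{n}1.png",im[:,:,::-1]);ims.append(im[:,:,::-1])
a=cv2.resize(ims[0][130:310,170:330],(400,450),interpolation=2);b=cv2.resize(ims[2],(400,300))
c=cv2.resize(ims[1][120:290,200:350],(400,453),interpolation=2)[:450]
np.save("pics/st1.npy",np.r_[st["position"],st["eef_rot"]])
cv2.imwrite("pics/m1.png",np.hstack([a,c]));
E
```

```text
clock: 1.1
position: [0.5095, -0.0895, 0.3784]
eef_rot: [149.6, -0.1, 108.5]
contact_force: [0.3, 0.4, 1.1]
finger_gap: 0.0871
[ 0.50952726 -0.08953146  0.37841251] [ 1.49630815e+02 -9.98917180e-02  1.08486401e+02]
```

View pics/m1.png

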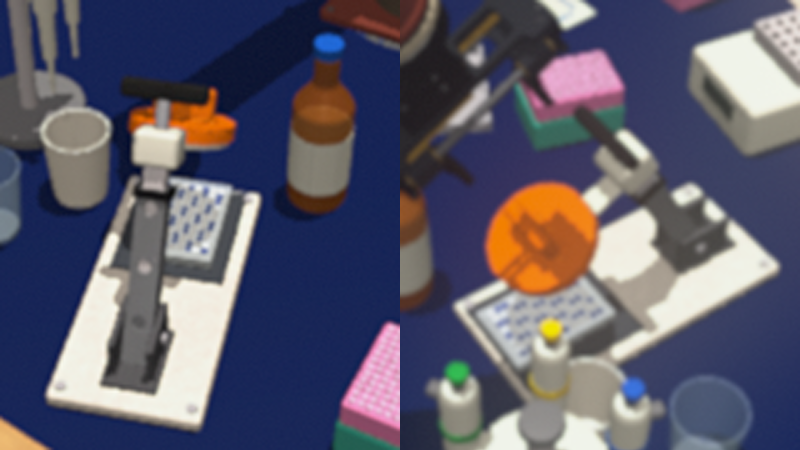

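View pics/wrist1.png

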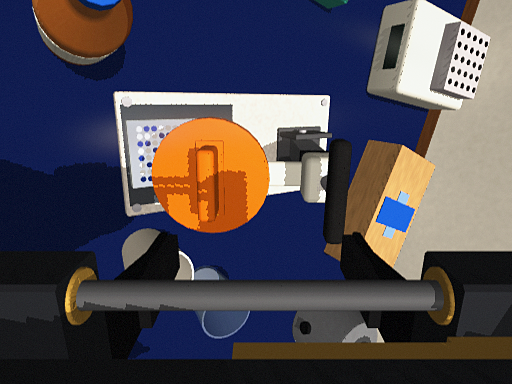

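The scene crop shows the bar centred at ≈(236,166) and the cover behind it. In the side crop the bar's centre is at ≈(277.5,170.6). In the wrist view the rib is upright, (207,146)–(207,221), the cover disc's centre is ≈(211,175), and the bar runs (338,140)–(336,243). The yaw therefore already matches to about 1°.

```bash
python3 - <<'E'
from h import *
np.set_printoptions(precision=4,suppress=True)
v=np.load("pics/st1.npy");st=dict(position=v[:3],eef_rot=v[3:])
S,D,W=cam("scene"),cam("side"),cam("wrist",st)
im=cv2.imread("pics/wrist1.png");h=cv2.cvtColor(im,cv2.COLOR_BGR2HSV)
m=cv2.inRange(h,(3,170,60),(18,255,255));m[:100]=0;m[240:]=0;m[:,:140]=0;m[:,280:]=0
c=max(cv2.findContours(m,0,2)[0],key=cv2.contourArea);ew=cv2.fitEllipse(cv2.convexHull(c));print("wrist ell",ew)
sd=cv2.imread("pics/side1.png");h=cv2.cvtColor(sd,cv2.COLOR_BGR2HSV);m=cv2.inRange(h,(3,170,60),(18,255,255))
m[:,:228]=0;m[:180]=0;m[235:]=0;m[:,280:]=0
c=max(cv2.findContours(m,0,2)[0],key=cv2.contourArea);es=cv2.fitEllipse(cv2.convexHull(c));print("side ell",es)
disc,e=tri(W,ew[0],D,es[0]);print("disc mid(top/skirt)",disc,e)
for a,b in (((W,(337,191)),(S,(236,165.6))),((W,(337,191)),(D,(277.5,170.6))),((S,(236,165.6)),(D,(277.5,170.6)))):
    print("bar",*tri(*a,*b))
b0,b1=tri(W,(338,141),S,(253.2,167))[0],tri(W,(336,243),S,(219,164))[0];print("bar ends",b0,b1,np.linalg.norm(b0-b1),np.degrees(np.arctan2(*(b0-b1)[:2][::-1]))-90)
R=Ro.from_euler("xyz",st["eef_rot"],degrees=True).as_matrix();print("tool axes",R.T)
# long board edge yaw from wrist
e0,e1=onz(W,(117,93),.016),onz(W,(330,96),.016);print("board edge",e0,e1,np.linalg.norm(e1-e0),np.degrees(np.arctan2(*(e1-e0)[:2][::-1])))
# size check of disc
print("disc depth",W[1][2]@(disc-W[2]),334.4*.115/ew[1][1])
yaw=np.radians(18.3);u=np.array([np.cos(yaw),np.sin(yaw),0]);z=np.r_[-.5*u[:2],.8660];x=np.r_[.866*u[:2],.5]
d=tri(W,(337,191),S,(236,165.6))[0]-disc;print("bar-disc in col frame x,y,z",d@x,d@np.cross(z,x),d@z,"expect .112,0,~.044-.055")
# cover rib top center
o,dd=ray(W,(206,184));n=-R[:,2]
print("rib top", o+dd*(((disc+.038*n-o)@n)/(dd@n)), disc+.038*n)
E
```

```text
wrist ell ((210.364013671875, 174.67820739746094), (114.27458190917969, 118.72749328613281), 113.8138656616211)
side ell ((252.73614501953125, 209.14035034179688), (38.085235595703125, 42.689292907714844), 43.5944938659668)
disc mid(top/skirt) [ 0.5808 -0.0639  0.1579] 0.006118321808930315
bar [ 0.6471 -0.0432  0.2583] 7.628097956021488e-05
bar [ 0.6522 -0.0421  0.2578] 0.007094881017857042
bar [ 0.6529 -0.0412  0.2621] 0.0030644318615874995
bar ends [ 0.6308 -0.0038  0.2583] [ 0.6628 -0.0856  0.2592] 0.08789339277174728 21.311368568933375
tool axes [[-0.3171  0.9484  0.0017]
 [ 0.8185  0.2727  0.5056]
 [ 0.479   0.1617 -0.8628]]
board edge [ 0.4997 -0.0096  0.016 ] [0.8159 0.0902 0.016 ] 0.3316148833256898 17.517629187560324
disc depth 0.33024109231634297 0.3239013891021954
bar-disc in col frame x,y,z 0.11032478833787934 -0.001191036839672484 0.05221665485386114 expect .112,0,~.044-.055
rib top [ 0.561  -0.0694  0.1899] [ 0.5626 -0.07    0.1907]
```

The measurements agree: bar to disc is 110 mm across and 52 mm along, where about 112 and 54 are expected. The board's yaw is 17.5–18.5°. I go above the rib and re-measure from close by.

```bash
python3 -m pendant '[[[0.2,-2.7,2,0,0,0],[0,-2,4,0,0,0],[0,0,3,0,0,0],[0,0,0,0,0,0]]]' 8.7
python3 - <<'E'
from h import *
np.set_printoptions(precision=4,suppress=True)
st=bot.state();print(st["position"],st["eef_rot"])
im=cams.get_image("wrist");cv2.imwrite("pics/wrist2.png",im[:,:,::-1])
R=Ro.from_euler("xyz",st["eef_rot"],degrees=True).as_matrix();print("tool delta to TCP target",R.T@(np.array([.5446,-.0757,.2215])-st["position"]),"rib top px pred",proj(cam("wrist",st),[.562,-.07,.1903]))
E
```

```text
clock: 1.75
position: [0.5255, -0.0811, 0.2826]
eef_rot: [149.6, 0.3, 109.2]
contact_force: [-0.4, 0.2, 0.8]
finger_gap: 0.0867
[ 0.5255 -0.0811  0.2826] [149.5946   0.3356 109.2417]
tool delta to TCP target [-0.0008 -0.0138  0.0628] rib top px pred [238.2627 228.512 ]
```

View pics/wrist2.png

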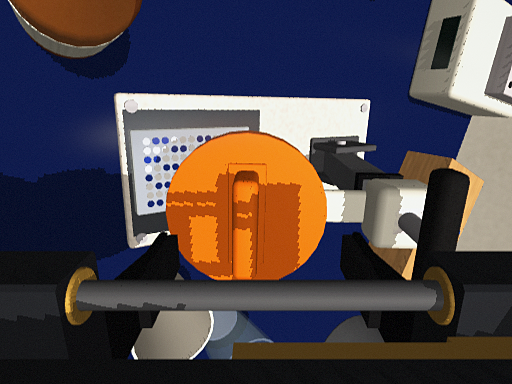

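The wrist view shows the cover below the fingers, with the rib around columns 233–258 and its far end at row ≈172. The prediction was 238, so I check the edges in a zoom.

```bash
python3 - <<'E'
import cv2
im=cv2.imread("pics/wrist2.png");cv2.imwrite("pics/z2.png",cv2.resize(im[155:285,200:300],None,fx=4.5,fy=4.5,interpolation=cv2.INTER_CUBIC))
E
```

```text
(no output)
```

View pics/z2.png

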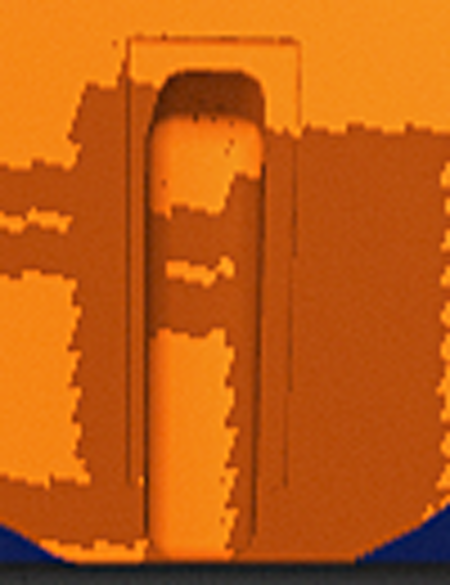

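The rib's top is centred at column ≈245.5 and the disc at ≈246.5, so the rib sits about 9 mm to tool −y and not the predicted 13.8. I re-read the settled state and measure the disc again.

```bash
python3 -m pendant '[[[0,0,0,0,0,0],[0,0,0,0,0,0]]]'; python3 - <<'E'
from h import *
np.set_printoptions(precision=4,suppress=True)
st=bot.state();print(st["position"],st["eef_rot"],abs(st["qvel"]).max())
im=cams.get_image("wrist")[:,:,::-1].copy();cv2.imwrite("pics/wrist3.png",im)
h=cv2.cvtColor(im,cv2.COLOR_BGR2HSV);m=cv2.inRange(h,(3,170,60),(18,255,255));m[:115]=0;m[278:]=0;m[:,:150]=0;m[:,345:]=0
c=max(cv2.findContours(m,0,2)[0],key=cv2.contourArea).reshape(-1,2);print("bbox",c.min(0),c.max(0))
# circle-ish fit on points above the occluded rows
p=c[c[:,1]<270].astype(np.float32);e=cv2.fitEllipse(p);print(e)
W=cam("wrist",st);K,Rw,o=W;dep=334.4*.115/max(e[1])
pc=np.linalg.inv(K)@np.r_[e[0],1]*dep;T=np.array(cams.calibration("wrist")["hand_eye"]);print("disc in tool",(T@np.r_[pc,1])[:3],"world",Rw.T@pc+o)
E
```

```text
clock: 2.05
position: [0.527, -0.0817, 0.2868]
eef_rot: [149.4, 0.5, 109.3]
contact_force: [-0.9, 0.4, -1.1]
finger_gap: 0.0866
[ 0.527  -0.0817  0.2868] [149.3738   0.4739 109.2582] 0.986470773431759
bbox [161 129] [320 277]
((241.186279296875, 204.98057556152344), (151.39901733398438, 157.9640655517578), 99.2123031616211)
disc in tool [ 0.0011 -0.0141  0.1376] world [ 0.5818 -0.0624  0.1612]
```

The arm was still settling earlier. Settled, the disc is at (0.582,-0.062,0.161), which agrees within about 3 mm. Next I centre, trim the turn and descend.

```bash
python3 -m pendant '[[[0,-1.2,0,0.5,0,0.7],[0,0,2,0,0,0],[0,0,1.5,0,0,0],[0,0,0,0,0,0],[0,0,0,0,0,0]]]' 6
python3 - <<'E'
from h import *
np.set_printoptions(precision=4,suppress=True)
st=bot.state();print(st["position"],st["eef_rot"],abs(st["qvel"]).max())
im=cams.get_image("wrist")[:,:,::-1].copy();cv2.imwrite("pics/wrist4.png",im)
R=Ro.from_euler("xyz",st["eef_rot"],degrees=True).as_matrix()
for d in ([.5808,-.0639,.1579],[.5818,-.0624,.1612]): print("disc in tool",R.T@(np.array(d)-st["position"]))
E
```

```text
clock: 2.72
position: [0.5326, -0.081, 0.2507]
eef_rot: [149.8, 0.1, 108.5]
contact_force: [1.2, -0.4, -0.6]
finger_gap: 0.0607
[ 0.5326 -0.081   0.2507] [149.8103   0.1243 108.467 ] 0.3293730727116685
disc in tool [ 0.0012 -0.0025  0.1059]
disc in tool [0.0023 0.0004 0.1038]
```

View pics/wrist4.png

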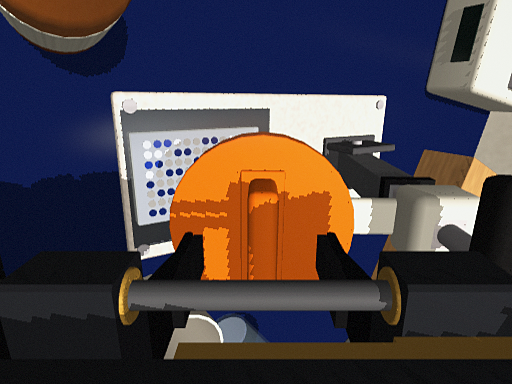

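The rib (columns 248–280, centre 264) lies between the fingers (inner edges 203 and 318, centre 260.5), with about 31 mm left to go down.

```bash
python3 -m pendant '[[[0.1,0.1,1.2,0,0,0],[0,0,1.2,0,0,0],[0,0,0.5,0,0,0],[0,0,0,0,0,0],[0,0,0,0,0,0]]]' 6
python3 - <<'E'
from h import *
np.set_printoptions(precision=4,suppress=True)
st=bot.state();R=Ro.from_euler("xyz",st["eef_rot"],degrees=True).as_matrix()
for d in ([.5808,-.0639,.1579],[.5818,-.0624,.1612]): print("disc in tool",R.T@(np.array(d)-st["position"]))
E
```

```text
clock: 3.4
position: [0.5482, -0.075, 0.2253]
eef_rot: [149.8, 0.1, 108.5]
contact_force: [-1.4, -0.4, 2.0]
finger_gap: 0.0599
disc in tool [ 0.0003 -0.0042  0.0755]
disc in tool [ 0.0014 -0.0013  0.0734]
```

```bash
python3 -m pendant '[[[0,0,0,0,0,0],[0,0,0,0,0,0],[0,0,0,0,0,0],[0,0,0,0,0,0],[0,0,0,0,0,0]]]' 0 20; python3 -m pendant '[[[0,0,-1,0,0,0],[0,0,-1,0,0,0],[0,0,-1,0,0,0],[0,0,-2,0,0,0],[0,0,-3,0,0,0],[0,0,0,0,0,0]]]'
python3 - <<'E'
from h import *
a=cams.get_image("scene")[:,:,::-1];b=cams.get_image("wrist")[:,:,::-1]
cv2.imwrite("pics/m5.png",np.hstack([cv2.resize(a[110:310,160:330],(400,470)),cv2.resize(b,(400,300),interpolation=cv2.INTER_AREA).repeat(1,0) if 0 else cv2.copyMakeBorder(cv2.resize(b,(400,300)),0,170,0,0,0)]))
E
```

```text
clock: 4.03
position: [0.5481, -0.075, 0.2255]
eef_rot: [149.7, 0.2, 108.5]
contact_force: [-0.2, -0.3, -0.3]
finger_gap: 0.0178
clock: 4.78
position: [0.5072, -0.0888, 0.2992]
eef_rot: [149.7, 0.2, 108.4]
contact_force: [0.8, 0.2, -1.4]
finger_gap: 0.0157
```

View pics/m5.png

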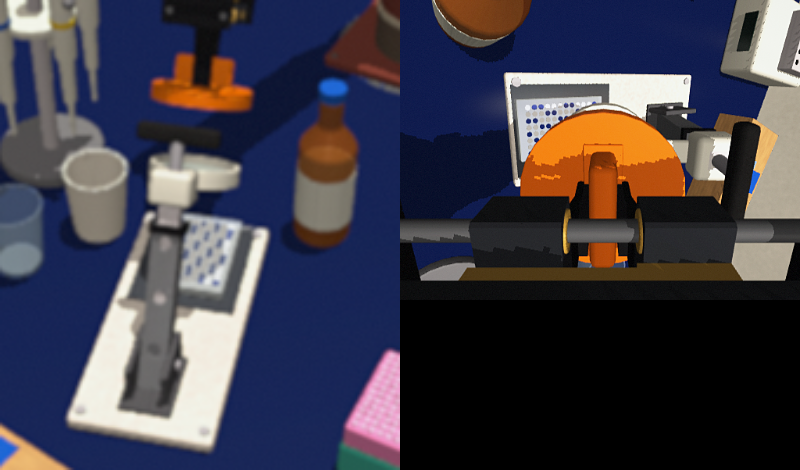

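The scene view shows the cover clear of the lens, held by the rib and about parallel to the lens; the wrist view shows the rib between the fingers. Next I lift over the amber bottle, level out and read the tray by mask.

```bash
python3 -m pendant '[[[0,0,-5,0,0,0],[0,0,-5,0,0,0],[0,0,-1,10,0,0],[0,0,-1,10,0,0],[0,0,-1,10,0,0],[0,0,0,0,0,0],[0,0,0,0,0,0]]]'
python3 - <<'E'
from h import *
np.set_printoptions(precision=4,suppress=True)
for n,box,src in (("scene",(340,215,450,310),"pics/scene1.png"),("side",(155,125,250,185),"pics/side0.png")):
    im=cv2.imread(src);h=cv2.cvtColor(im,cv2.COLOR_BGR2HSV);m=cv2.inRange(h,(0,0,110),(180,90,255))
    k=np.zeros_like(m);x0,y0,x1,y1=box;k[y0:y1,x0:x1]=m[y0:y1,x0:x1]
    k=cv2.morphologyEx(k,cv2.MORPH_OPEN,np.ones((3,3)))
    c=cv2.convexHull(max(cv2.findContours(k,0,2)[0],key=cv2.contourArea)).reshape(-1,2)
    C=cam(n);P=np.array([onz(C,p,.016)[:2] for p in c]).astype(np.float32)
    print(n,cv2.contourArea(c),cv2.minAreaRect(P*1000))
E
```

```text
clock: 5.75
position: [0.4483, -0.1059, 0.4075]
eef_rot: [-179.0, -0.2, 108.5]
contact_force: [-0.2, 0.1, -0.7]
finger_gap: 0.0154
scene 4947.0 ((554.7344970703125, 353.5706787109375), (181.16876220703125, 297.8569030761719), 79.94699096679688)
side 2161.5 ((519.8846435546875, 371.92315673828125), (196.3438720703125, 228.01068115234375), 80.49979400634766)
```

The gripper is level at z=0.41. The tray masks merged with neighbouring objects, so I keep the corner averages (centre (0.522,0.364), yaw ≈-9°) and re-check from above.

```bash
python3 -m pendant '[[[3,1,0,0,0,0],[5,2,0,0,0,0],[5,2.5,0,0,0,0],[5,2.5,0,0,0,0],[5,2.5,0,0,0,0],[5,2.5,0,0,0,0],[5,2.5,0,0,0,0],[3,1,0,0,0,0]]]'
python3 -m pendant '[[[0,0,0,-1,0,-9],[0,0,0,0,0,-9],[0,0,0,0,0,-9],[0,0,0,0,0,-9],[0,0,0,0,0,-9],[0,0,0,0,0,0],[0,0,0,0,0,0]]]'
```

```text
clock: 6.75
position: [0.4905, 0.2915, 0.4048]
eef_rot: [179.7, -0.6, 107.6]
contact_force: [0.4, 0.2, -0.9]
finger_gap: 0.0161
clock: 7.62
position: [0.4873, 0.2912, 0.4017]
eef_rot: [178.0, 0.6, 153.8]
contact_force: [0.4, 0.1, -1.3]
finger_gap: 0.0159
```

```bash
python3 -m pendant '[[[1.5,3.5,2,2,0.6,0],[1.5,3.5,3,0,0,0],[0,0,4,0,0,0],[0,0,4,0,0,0],[0,0,1,0,0,0],[0,0,0,0,0,0],[0,0,0,0,0,0]]]'
python3 - <<'E'
from h import *
st=bot.state();np.save("pics/st6.npy",np.r_[st["position"],st["eef_rot"]]);print(st["eef_rot"])
w=cams.get_image("wrist")[:,:,::-1];cv2.imwrite("pics/w6.png",w);a=cams.get_image("scene")[:,:,::-1];b=cams.get_image("side")[:,:,::-1]
cv2.imwrite("pics/scene6.png",a);cv2.imwrite("pics/side6.png",b)
s=np.hstack([cv2.resize(a[150:310,310:460],(300,320)),cv2.resize(b[60:220,130:280],(300,320))])
cv2.imwrite("pics/m6.png",np.vstack([np.hstack([cv2.resize(w,(373,280)),np.zeros((280,227,3),np.uint8)]),s]))
E
```

```text
clock: 8.5
position: [0.494, 0.3695, 0.2623]
eef_rot: [179.6, 0.3, 152.7]
contact_force: [-0.4, -0.3, -0.7]
finger_gap: 0.0158
[179.57875832   0.26410995 152.66182095]
```

View pics/m6.png

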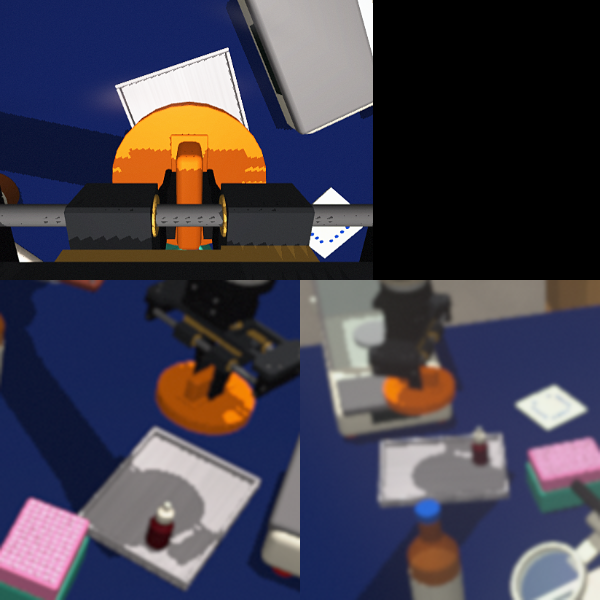

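The scene crop shows tray corners at ≈(387.5,224),(440.5,250),(403.5,302),(350,267.5), and the side crop at ≈(170,140),(233.5,136.5),(234.5,167),(169,170). The wrist view shows the tray's free-end corners at (313,66) and (161,118). The cover hangs level.

```bash
python3 - <<'E'
from h import *
np.set_printoptions(precision=4,suppress=True)
v=np.load("pics/st6.npy");st=dict(position=v[:3],eef_rot=v[3:])
S,D,W=cam("scene"),cam("side"),cam("wrist",st)
for n,C,ps in (("sc",S,[(387.5,224),(440.5,250),(403.5,302),(350,267.5)]),("sd",D,[(169,170),(170,140),(233.5,136.5),(234.5,167)])):
    P=np.array([onz(C,p,.016)[:2] for p in ps]);print(n,P.tolist(),P.mean(0),cv2.minAreaRect((P*1000).astype(np.float32)))
a,b=onz(W,(313,66),.016),onz(W,(161,118),.016);print("wrist edge",a,b,np.linalg.norm(a-b))
u=np.cross((b-a)/np.linalg.norm(b-a),[0,0,1]);u*=np.sign(u[0]);print("u",u,"centre",(a+b)/2+.11*u)
E
```

```text
sc [[0.40050572254654493, 0.31041744856703324], [0.42615894136136645, 0.4665184422693949], [0.6442413788880919, 0.4290608952165928], [0.6063441491763234, 0.27561606007118783]] [0.5193 0.3704] ((521.8109130859375, 369.8358154296875), (158.19070434570312, 221.27589416503906), 80.2540512084961)
sd [[0.39677931535747724, 0.30437577693177065], [0.4232171488001754, 0.46389902616346], [0.652357063999123, 0.42209420816928367], [0.6141273714385156, 0.25932139069777926]] [0.5216 0.3624] ((522.8013305664062, 360.8569030761719), (166.99111938476562, 232.92214965820312), 79.6605453491211)
wrist edge [0.426  0.4621 0.016 ] [0.4007 0.3086 0.016 ] 0.15551853359357515
u [ 0.9867 -0.1624 -0.    ] centre [0.5219 0.3675 0.016 ]
```

Three views agree: tray centre ≈(0.522,0.368), yaw -9.4°. The cover is over the point 30 mm to -x. Descending.

```bash
python3 -m pendant '[[[0.3,0,4,0.4,0.3,0],[0,0,4,0,0,0],[0,0,4,0,0,0],[0,0,2,0,0,0],[0,0,0,0,0,0],[0,0,0,0,0,0]]]'; python3 - <<'E'
from h import *
print(bot.state()["position"],bot.state()["eef_rot"])
E
```

```text
clock: 9.4
position: [0.4954, 0.3738, 0.1257]
eef_rot: [179.4, 0.3, 152.6]
contact_force: [0.7, 0.5, -1.3]
finger_gap: 0.0159
[0.49541676 0.3737691  0.12574878] [179.39461241   0.27393836 152.57568662]
```

```bash
python3 -m pendant '[[[0,0,1.2,0.6,0.3,0],[0,0,0.8,0,0,0],[0,0,0.2,0,0,0],[0,0,0,0,0,0],[0,0,0,0,0,0]]]';python3 -m pendant '[[[0,0,0.3,0,0,0],[0,0,0,0,0,0]]]';python3 -m pendant '[[[0,0,0.2,0,0,0],[0,0,0,0,0,0]]]'
```

```text
clock: 10.02
position: [0.4968, 0.3748, 0.1051]
eef_rot: [179.8, 0.1, 152.6]
contact_force: [0.2, -0.2, -1.1]
finger_gap: 0.016
clock: 10.28
position: [0.4969, 0.3749, 0.1022]
eef_rot: [179.8, 0.1, 152.6]
contact_force: [-0.8, 0.1, -1.3]
finger_gap: 0.0161
clock: 10.52
position: [0.4969, 0.3749, 0.1001]
eef_rot: [179.8, 0.1, 152.6]
contact_force: [0.4, 0.5, -0.3]
finger_gap: 0.0155
```

```bash
python3 -m pendant '[[[0,0,0.2,0,0,0],[0,0,0,0,0,0]]]';python3 -m pendant '[[[0,0,0.2,0,0,0],[0,0,0,0,0,0]]]';python3 -m pendant '[[[0,0,0.2,0,0,0],[0,0,0,0,0,0]]]'
```

```text
clock: 10.78
position: [0.497, 0.3749, 0.098]
eef_rot: [179.8, 0.1, 152.6]
contact_force: [0.0, 0.5, -1.2]
finger_gap: 0.0161
clock: 11.02
position: [0.497, 0.375, 0.0959]
eef_rot: [179.8, 0.1, 152.6]
contact_force: [-0.1, 0.5, -2.3]
finger_gap: 0.0158
clock: 11.28
position: [0.4972, 0.3752, 0.0944]
eef_rot: [179.8, 0.1, 152.6]
contact_force: [-1.5, -0.8, 0.5]
finger_gap: 0.0157
```

```bash
python3 -m pendant '[[[0,0,0.2,0,0,0],[0,0,0,0,0,0]]]';python3 -m pendant '[[[0,0,0.2,0,0,0],[0,0,0,0,0,0]]]'
```

```text
clock: 11.52
position: [0.4974, 0.3753, 0.0946]
eef_rot: [179.8, 0.2, 152.5]
contact_force: [0.0, -0.1, -1.2]
finger_gap: 0.0163
clock: 11.78
position: [0.4975, 0.3755, 0.0944]
eef_rot: [179.7, 0.2, 152.5]
contact_force: [-0.4, -0.3, 0.1]
finger_gap: 0.0162
```

The descent stops at 0.0944, so the cover is on the floor. Release and go up.

```bash
python3 -m pendant '[[[0,0,0,0,0,0],[0,0,0,0,0,0],[0,0,0,0,0,0]]]' 4; python3 -m pendant '[[[0,0,-2,0,0,0],[0,0,-3,0,0,0],[0,0,-5,0,0,0],[0,0,-6,0,0,0],[0,0,-6,0,0,0],[0,0,-5,0,0,0],[0,0,-3,0,0,0],[0,0,0,0,0,0]]]' 
python3 - <<'E'
from h import *
np.set_printoptions(precision=4,suppress=True)
w=cams.get_image("wrist")[:,:,::-1];a=cams.get_image("scene")[:,:,::-1];b=cams.get_image("side")[:,:,::-1]
cv2.imwrite("pics/scene7.png",a);cv2.imwrite("pics/side7.png",b)
# combine: tray from both, column from both
s=np.hstack([cv2.resize(a[150:310,310:460],(400,300),interpolation=2),cv2.resize(b[100:220,150:300],(400,300),interpolation=2)])
t=np.hstack([cv2.resize(a[140:260,190:350],(400,300),interpolation=2),cv2.resize(b[140:260,220:380],(400,300),interpolation=2)])
cv2.imwrite("pics/m7.png",np.vstack([s,t]))
E
```

```text
clock: 12.15
position: [0.4976, 0.3755, 0.0937]
eef_rot: [179.7, 0.2, 152.5]
contact_force: [0.1, -0.3, 0.2]
finger_gap: 0.0359
clock: 13.15
position: [0.4937, 0.3747, 0.4142]
eef_rot: [179.3, 0.3, 152.7]
contact_force: [0.3, 0.3, -0.7]
finger_gap: 0.0402
```

View pics/m7.png

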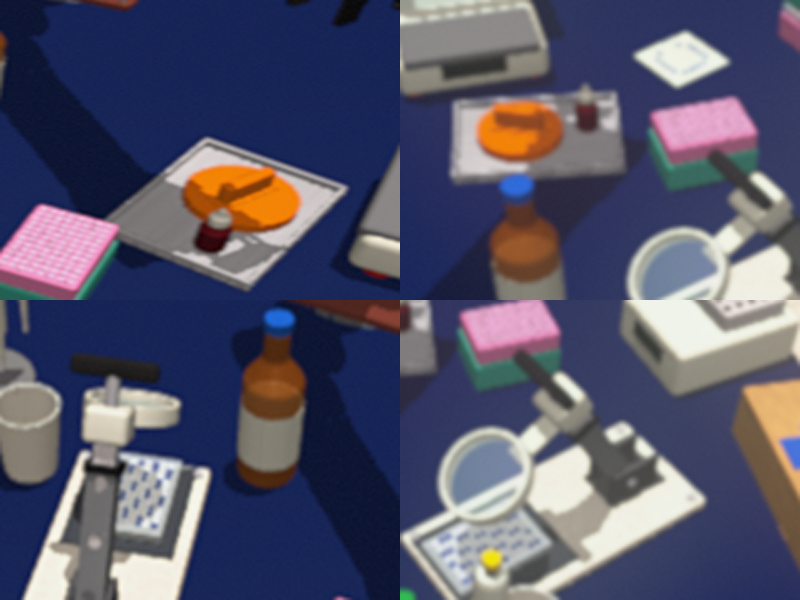

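The cover lies flat in the tray, rib up, clear of the dropper. The lens is bare, and the bar is at scene ≈(236,167) and side ≈(276,171), unmoved. Chaining from the cover grasp gives pull_grip ≈(0.654,-0.040,0.258), and triangulation agrees within 5 mm. Target TCP for the grasp is (0.630,-0.048,0.300), roll 150, yaw 108.

```bash
python3 -m pendant '[[[-2,-3,0,0,0,0],[-3.5,-4.4,0,0,0,0],[-3.5,-4.4,0,0,0,0],[-3.5,-4.4,0,0,0,0],[-3.5,-4.4,0,0,0,0],[-3.5,-4.4,0,0,0,0],[-3.5,-4.4,0,0,0,0],[-3,-4,0,0,0,0]]]' 6
python3 -m pendant '[[[0,0,0,0,0,9],[0,0,0,0,0,9],[0,0,0,0,0,9],[0,0,0,0,0,9],[0,0,0,0,0,9],[0,0,0,0,0,0],[0,0,0,0,0,0]]]'
python3 -m pendant '[[[0,0,0,-10,0,0],[0,0,0,-10,0,0],[0,0,0,-10,0,0],[0,0,0,0,0,0],[0,0,0,0,0,0]]]'
cat > d.py <<'E'
from h import *
import sys
np.set_printoptions(precision=4,suppress=True)
st=bot.state();R=Ro.from_euler("xyz",st["eef_rot"],degrees=True).as_matrix()
G=Ro.from_euler("xyz",[150,0,108],degrees=True).as_matrix()
print("shift cm",R.T@(np.array([.6297,-.0484,.300])-st["position"])*100,"turn deg",np.degrees(Ro.from_matrix(R.T@G).as_rotvec()),"qvel",abs(st["qvel"]).max())
E
python3 d.py
```

```text
clock: 14.3
position: [0.5693, -0.0519, 0.3954]
eef_rot: [-179.7, -0.8, 153.2]
contact_force: [1.3, 0.6, -0.8]
finger_gap: 0.0598
clock: 15.18
position: [0.5659, -0.0593, 0.384]
eef_rot: [-178.1, -0.6, 106.5]
contact_force: [0.1, -0.1, 0.7]
finger_gap: 0.0599
clock: 15.8
position: [0.5656, -0.0589, 0.3815]
eef_rot: [151.5, -0.4, 107.1]
contact_force: [-0.2, 0.0, 0.6]
finger_gap: 0.0603
shift cm [-0.9482  1.7726 10.2227] turn deg [-1.5254  0.0406 -0.9592] qvel 0.895203284293545
```

```bash
python3 -m pendant '[[[-0.9,1.8,0,-1.5,0,-0.9],[0,0,2.5,0,0,0],[0,0,2.5,0,0,0],[0,0,0,0,0,0],[0,0,0,0,0,0]]]' 6; python3 d.py; python3 - <<'E'
from h import *
st=bot.state();w=cams.get_image("wrist")[:,:,::-1];cv2.imwrite("pics/w8.png",w);a=cams.get_image("scene")[:,:,::-1]
W=cam("wrist",st)
z=np.array([-.4755,-.1545,.866]);y=np.array([-.309,.951,0]);x=np.array([.824,.268,.5])
g=np.array([.654,-.0405,.256])
print("pred bar top corners px",[proj(W,g+.01*z+s*.045*y+t*.008*x).round(0).tolist() for s in(1,-1) for t in (-1,1)])
cv2.imwrite("pics/m8.png",np.vstack([cv2.resize(w,(480,360)),cv2.resize(a[130:230,170:370],(480,240),interpolation=2)]))
E
```

```text
clock: 16.42
position: [0.6161, -0.0536, 0.3499]
eef_rot: [150.0, 0.2, 108.5]
contact_force: [-0.3, -0.4, 0.4]
finger_gap: 0.0599
shift cm [ 0.0806 -1.2378  5.0521] turn deg [ 0.0089 -0.078   0.5071] qvel 1.281910948994733
pred bar top corners px [[225.0, 156.0], [254.0, 156.0], [228.0, 296.0], [253.0, 296.0]]
```

View pics/m8.png

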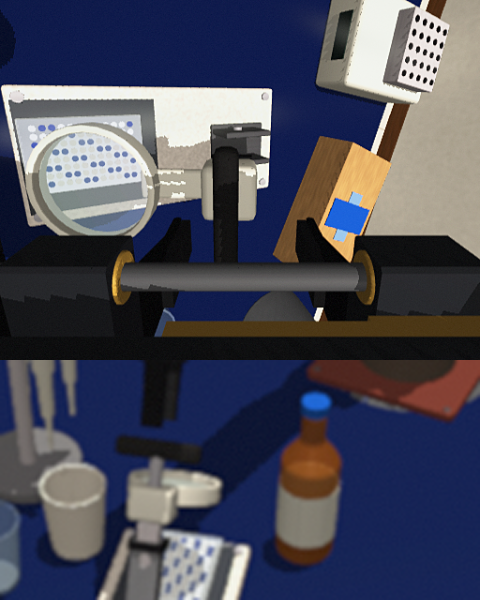

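The bar shows at wrist columns ≈228–255 with its upper end at row ≈157. The prediction was 225–254 and row 156, so the estimate is good to about 1 mm. I shift over and go down onto the bar.

```bash
python3 -m pendant '[[[0.1,-1.1,0,0,0,0.5],[0,0,2,0,0,0],[0,0,2,0,0,0],[0,0,0.7,0,0,0],[0,0,0,0,0,0],[0,0,0,0,0,0]]]' 6; python3 d.py
```

```text
clock: 17.27
position: [0.6267, -0.0506, 0.3064]
eef_rot: [149.7, 0.1, 107.8]
contact_force: [0.2, -0.4, -0.7]
finger_gap: 0.0604
shift cm [ 0.1181 -0.017   0.7364] turn deg [ 0.2687  0.153  -0.1264] qvel 0.4233079412449001
```

```bash
python3 -m pendant '[[[0.1,0,0.7,0.2,0,0],[0,0,0,0,0,0]]]' 6 ; python3 d.py; python3 -m pendant '[[[0,0,0,0,0,0],[0,0,0,0,0,0],[0,0,0,0,0,0],[0,0,0,0,0,0],[0,0,0,0,0,0],[0,0,0,0,0,0]]]' 0 45; python3 d.py
```

```text
clock: 17.52
position: [0.6299, -0.0487, 0.3011]
eef_rot: [149.9, 0.1, 107.8]
contact_force: [-0.2, 0.6, 0.3]
finger_gap: 0.0603
shift cm [ 0.0387 -0.0649  0.0937] turn deg [ 0.1289  0.1996 -0.1273] qvel 0.7505460536804656
clock: 18.27
position: [0.6299, -0.0488, 0.3014]
eef_rot: [149.9, 0.1, 107.8]
contact_force: [-0.7, -0.2, 0.5]
finger_gap: 0.0158
shift cm [ 0.0472 -0.0783  0.1203] turn deg [ 0.1412  0.205  -0.1308] qvel 0.10163638151635598
```

Gripped, with the gap at 15.8 mm. Drawing slowly (about 5 cm/s).

```bash
python3 -m pendant '[[[0,0,-0.5,0,0,0],[0,0,-0.5,0,0,0],[0,0,-0.5,0,0,0],[0,0,-0.5,0,0,0],[0,0,0,0,0,0]]]'; python3 d.py
```

```text
clock: 18.9
position: [0.6223, -0.0513, 0.3153]
eef_rot: [149.8, 0.1, 107.8]
contact_force: [-8.1, 0.3, 5.8]
finger_gap: 0.0156
shift cm [ 0.051  -0.0833  1.7161] turn deg [ 0.1761  0.2102 -0.1561] qvel 0.29390801503178654
```

```bash
for i in 1; do python3 -m pendant '[[[0,0,-0.5,0,0,0],[0,0,-0.5,0,0,0],[0,0,-0.3,0,0,0]]]'; python3 d.py; done;  python3 -m pendant '[[[0,0,-0.4,0,0,0],[0,0,-0.4,0,0,0]]]'; python3 d.py
```

```text
clock: 19.27
position: [0.6174, -0.0527, 0.3239]
eef_rot: [149.8, 0.1, 107.8]
contact_force: [13.9, 0.9, -10.6]
finger_gap: 0.0157
shift cm [ 0.0422 -0.0773  2.7219] turn deg [ 0.1967  0.2103 -0.1651] qvel 1.536040188660284
clock: 19.52
position: [0.6146, -0.0537, 0.329]
eef_rot: [149.8, 0.1, 107.7]
contact_force: [14.5, 0.6, -11.0]
finger_gap: 0.0158
shift cm [ 0.047  -0.0794  3.3067] turn deg [ 0.2151  0.2187 -0.1703] qvel 2.3837715353495286
```

```bash
python3 -m pendant '[[[0,0,-0.4,0,0,0],[0,0,-0.3,0,0,0]]]'; python3 d.py;  python3 -m pendant '[[[0,0,-0.4,0,0,0],[0,0,-0.3,0,0,0]]]'; python3 d.py
```

```text
clock: 19.77
position: [0.6123, -0.0544, 0.3331]
eef_rot: [149.8, 0.1, 107.7]
contact_force: [13.6, -0.1, -10.7]
finger_gap: 0.0148
shift cm [ 0.0428 -0.0803  3.7879] turn deg [ 0.2297  0.2179 -0.1761] qvel 1.4413660080130843
clock: 20.02
position: [0.61, -0.0551, 0.3373]
eef_rot: [149.8, 0.1, 107.7]
contact_force: [12.9, 0.9, -11.0]
finger_gap: 0.0155
shift cm [ 0.0471 -0.0793  4.2676] turn deg [ 0.2421  0.223  -0.1825] qvel 1.4508429526054814
```

```bash
python3 -m pendant '[[[0,0,-0.4,0,0,0],[0,0,-0.3,0,0,0]]]'; python3 d.py;  python3 -m pendant '[[[0,0,-0.3,0,0,0],[0,0,0,0,0,0]]]'; python3 d.py
python3 - <<'E'
from h import *
for n in("scene","side"):
    a=cams.get_image(n)[:,:,::-1];cv2.imwrite(f"pics/{n}9.png",a);b=cv2.imread(f"pics/{n}1.png")
    h=cv2.cvtColor(a,cv2.COLOR_BGR2HSV);m=cv2.inRange(h,(0,140,80),(6,255,255))|cv2.inRange(h,(172,140,80),(180,255,255))
    k,l,s,c=cv2.connectedComponentsWithStats(m);print(n,[(s[i,4],c[i].round(1).tolist()) for i in range(1,k) if s[i,4]<200])
E
```

```text
clock: 20.27
position: [0.6076, -0.0559, 0.3416]
eef_rot: [149.7, 0.1, 107.7]
contact_force: [10.6, -0.7, -8.3]
finger_gap: 0.0155
shift cm [ 0.0457 -0.0865  4.7672] turn deg [ 0.2582  0.2249 -0.1811] qvel 1.6196850158421072
clock: 20.52
position: [0.6066, -0.0562, 0.3437]
eef_rot: [149.7, 0.1, 107.7]
contact_force: [-3.3, -0.1, 3.4]
finger_gap: 0.0154
shift cm [ 0.0457 -0.0922  5.0009] turn deg [ 0.2632  0.2254 -0.1815] qvel 0.13211942632453494
scene [(np.int32(2), [230.0, 0.5]), (np.int32(5), [255.4, 3.0]), (np.int32(7), [281.6, 1.0]), (np.int32(8), [355.2, 3.1]), (np.int32(1), [280.0, 5.0]), (np.int32(1), [282.0, 5.0]), (np.int32(25), [358.6, 12.5]), (np.int32(1), [280.0, 8.0]), (np.int32(67), [243.3, 15.0]), (np.int32(2), [261.5, 13.5]), (np.int32(1), [328.0, 48.0]), (np.int32(1), [327.0, 50.0]), (np.int32(2), [325.5, 52.5]), (np.int32(6), [328.5, 55.0]), (np.int32(1), [324.0, 55.0]), (np.int32(5), [365.0, 60.0]), (np.int32(1), [361.0, 65.0]), (np.int32(21), [173.5, 77.6]), (np.int32(10), [331.2, 85.9]), (np.int32(12), [337.8, 88.6]), (np.int32(2), [333.5, 89.0]), (np.int32(4), [
[... 919 characters left out ...]
, (np.int32(1), [180.0, 29.0]), (np.int32(1), [191.0, 30.0]), (np.int32(1), [194.0, 31.0]), (np.int32(2), [212.5, 40.5]), (np.int32(76), [225.3, 82.0]), (np.int32(3), [251.3, 117.0]), (np.int32(4), [249.5, 123.0]), (np.int32(10), [219.5, 143.8]), (np.int32(10), [15.8, 177.9]), (np.int32(38), [20.9, 184.9]), (np.int32(3), [23.0, 180.7]), (np.int32(1), [38.0, 220.0]), (np.int32(1), [34.0, 222.0]), (np.int32(2), [36.5, 223.5]), (np.int32(2), [33.5, 224.0]), (np.int32(2), [31.0, 227.5]), (np.int32(9), [34.1, 229.6]), (np.int32(3), [36.3, 227.7]), (np.int32(1), [38.0, 226.0]), (np.int32(3), [29.7, 232.0]), (np.int32(4), [33.2, 234.2]), (np.int32(4), [32.5, 237.0]), (np.int32(54), [227.6, 295.9])]
```

A red blob has appeared on the tube at scene (229.4,212.6), where the upper hole is. I test the lock with a gentle further pull, then a gentle push.

```bash
cat > red.py <<'E'
from h import *
a=cams.get_image("scene")[:,:,::-1];h=cv2.cvtColor(a,cv2.COLOR_BGR2HSV);m=cv2.inRange(h,(0,120,70),(7,255,255))|cv2.inRange(h,(172,120,70),(180,255,255))
k,l,s,c=cv2.connectedComponentsWithStats(m[190:270,210:250]);print("red",[(int(s[i,4]),(c[i]+[210,190]).round(1).tolist()) for i in range(1,k)])
E
python3 -m pendant '[[[0,0,-0.4,0,0,0],[0,0,-0.1,0,0,0]]]'; python3 d.py; python3 red.py; python3 -m pendant '[[[0,0,0.4,0,0,0],[0,0,0.2,0,0,0]]]'; python3 d.py; python3 red.py
```

```text
clock: 20.88
position: [0.6055, -0.0565, 0.3455]
eef_rot: [149.7, 0.1, 107.7]
contact_force: [12.0, -0.0, -8.7]
finger_gap: 0.0154
shift cm [ 0.0467 -0.0889  5.2186] turn deg [ 0.2937  0.2393 -0.1858] qvel 0.2706014267939835
red [(15, [229.6, 211.6])]
clock: 21.18
position: [0.6082, -0.0557, 0.3407]
eef_rot: [149.7, 0.1, 107.7]
contact_force: [-7.2, -0.8, 6.9]
finger_gap: 0.0157
shift cm [ 0.0488 -0.0933  4.661 ] turn deg [ 0.2933  0.241  -0.186 ] qvel 1.0408037061832116
red [(13, [229.5, 214.2])]
```

```bash
python3 -m pendant '[[[0,0,0.4,0,0,0],[0,0,0.3,0,0,0]]]'; python3 d.py; python3 red.py; python3 -m pendant '[[[0,0,-0.4,0,0,0],[0,0,-0.4,0,0,0]]]'; python3 d.py; python3 red.py; python3 -m pendant '[[[0,0,-0.4,0,0,0],[0,0,-0.4,0,0,0]]]'; python3 d.py; python3 red.py
python3 - <<'E'
import cv2
for f in ("scene0","scene1","scene7"):
    a=cv2.imread(f"pics/{f}.png");h=cv2.cvtColor(a,cv2.COLOR_BGR2HSV);m=cv2.inRange(h,(0,120,70),(7,255,255))|cv2.inRange(h,(172,120,70),(180,255,255));print(f,cv2.countNonZero(m[195:270,215:245]))
E
```

```text
clock: 21.48
position: [0.609, -0.0555, 0.3394]
eef_rot: [149.7, 0.1, 107.7]
contact_force: [-34.3, -1.9, 27.2]
finger_gap: 0.0154
shift cm [ 0.0518 -0.0958  4.5021] turn deg [ 0.2608  0.2357 -0.1748] qvel 0.10442052483713432
red [(13, [229.4, 214.6])]
clock: 21.78
position: [0.6055, -0.0565, 0.3454]
eef_rot: [149.7, 0.1, 107.7]
contact_force: [29.3, 1.5, -24.2]
finger_gap: 0.0153
shift cm [ 0.0424 -0.0865  5.2054] turn deg [ 0.3036  0.2624 -0.1702] qvel 1.3384616158228633
red [(15, [229.6, 211.6])]
clock: 22.08
position: [0.605, -0.0566, 0.3461]
eef_rot: [149.7, 0.1, 107.7]
contact_force: [43.9, 2.1, -34.4]
finger_gap: 0.0158
shift cm [ 0.0371 -0.0838  5.2959] turn deg [ 0.347   0.2707 -0.1817] qvel 0.2311099351546384
red [(14, [229.6, 211.2])]
scene0 0
scene1 0
scene7 0
```

It is locked both ways: a 44 N push and a 56 N pull were both held, with about 6 mm of play. I relax to mid-play, let go and back out along the column.

```bash
python3 -m pendant '[[[0,0,0.4,0,0,0],[0,0,0,0,0,0]]]'; python3 d.py; python3 -m pendant '[[[0,0,0,0,0,0],[0,0,0,0,0,0],[0,0,0,0,0,0],[0,0,0,0,0,0]]]' 6; python3 -m pendant '[[[0,0,-2,0,0,0],[0,0,-3,0,0,0],[0,0,-4,0,0,0],[0,0,-3,0,0,0],[0,0,0,0,0,0],[0,0,0,0,0,0],[0,0,0,0,0,0]]]'; python3 red.py; python3 - <<'E'
from h import *
# numeric checks from fresh pictures
for n,box in (("scene",(340,215,450,310)),("side",(155,120,250,185))):
    a=cams.get_image(n)[:,:,::-1].copy();cv2.imwrite(f"pics/{n}10.png",a);b=cv2.imread(f"pics/{n}7.png")
    x0,y0,x1,y1=box
    f=lambda i:cv2.moments(cv2.inRange(cv2.cvtColor(i[y0:y1,x0:x1],cv2.COLOR_BGR2HSV),(5,170,100),(18,255,255)),True)
    for i in(b,a):
        m=f(i);print(n,"cover px",m["m00"],m["m10"]/m["m00"]+x0,m["m01"]/m["m00"]+y0)
    if n=="scene":print("cover xy on z=.02",onz(cam(n),(m["m10"]/m["m00"]+x0,m["m01"]/m["m00"]+y0),.025))
E
```

```text
clock: 22.38
position: [0.6076, -0.0558, 0.3415]
eef_rot: [149.7, 0.1, 107.7]
contact_force: [3.9, 0.2, -3.4]
finger_gap: 0.0153
shift cm [ 0.0437 -0.0873  4.7564] turn deg [ 0.3257  0.2527 -0.1928] qvel 0.2169533221317744
clock: 22.88
position: [0.6072, -0.0558, 0.3422]
eef_rot: [149.7, 0.1, 107.7]
contact_force: [-0.8, 0.2, -0.1]
finger_gap: 0.0474
clock: 23.75
position: [0.5475, -0.074, 0.4469]
eef_rot: [149.8, 0.1, 107.8]
contact_force: [0.2, -1.1, 1.0]
finger_gap: 0.0602
red [(13, [229.4, 213.6])]
scene cover px 1089.0 400.5886134067952 254.6372819100092
scene cover px 1084.0 400.5848708487085 254.54151291512915
cover xy on z=.02 [0.50488966 0.37808833 0.025     ]
side cover px 553.0 194.43399638336348 152.02893309222424
side cover px 384.0 191.09635416666666 153.67708333333334
```

```bash
python3 -c "
from bench import bot
print(bot.finish_job())"
```

```text
the job is handed in; nothing more can be done
None
```

I did both steps and handed the job in at about 24 s of the 59 s limit; no verdict is reported.

- **Cover:** I lifted it off along the lens axis and lowered it until the descent stopped on the tray floor. I then let go. By the tool pose it lies about 25 mm to -x of the tray centre and 3 mm off in y. Its outline in the scene camera was the same at the end as just after release (within 0.1 px).
- **Column:** I drew it out about 48 mm until the red button showed at the upper hole. It then held both ways, against about 44 N pushing and 56 N pulling, with roughly 6 mm of play. I relaxed the load, opened the fingers and backed off about 12 cm. The button still showed at the hole afterwards, at (229,214) in the scene view.

**Disagreements and gaps:**
- The side camera's last cover mask was smaller than before (384 against 553 px). I took this to be the arm in the way, without viewing the picture; the scene camera showed no change.
- My colour masks for the tray had merged with neighbouring objects, so I read its corners by eye in three views. The centres agreed within about 8 mm.
- I did not measure the other objects again at the end.

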